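Fume fan to its fifth notch on the van's repair bench

ROBOT

A 6-joint arm with a two-finger parallel gripper is mounted at the origin on the work surface. World frame = base frame: x ahead of the robot, y to its left, z up, the work surface at z = 0. Lengths are in m, angles in rad, forces in N, time in s.
With the tool pointing down it reaches from about 0.3 to 0.875 m from the base axis. Payload 6.4 kg.
Tool frame: the origin (TCP) lies midway between the tips of the shut fingers; the grasp point (between the pads) lies 19 mm behind it (ctrl.pinch_z is the distance from the TCP to the grasp point, in m); z points along the fingers, y is the line along which they close (so a half turn about z gives the same grasp; the last joint's range is limited). The gripper opens to 85 mm and grips with 20 to 120 N. Pads are 22 mm wide; open, the fingers measure 114 mm over their backs; the gripper's body (76 mm by 85 mm) begins 54 mm behind the grasp point. The pads swing forward as they close: fully open they stand 13 mm farther back than shut.
Start: joints at [-1.401, 0.181, 1.607, -0, 1.354, -0.206], TCP at [0.211, -0.535, 0.231] pointing down, gripper open.
Joint ranges: [-2.99, 2.99], [-0.89, 2.07], [0.3, 2.58], [-1.14, 4.28], [0, 2.63], [-3.12, 3.12]. Speed limits (rad/s): [2.57, 2.57, 3.01, 3.14, 3.14, 3.14].

INTERFACE

Orientations are given as a unit quaternion [w, x, y, z].
In Python, from bench import ctrl gives the robot as it stands.
- The arm moves only by the tool apply_moves, never from a script. Its argument "moves" is a list of rows, each an object with "jaw": the opening, from 0 (shut) to 1 (fully open); "offset": the shift along the tool's x, y, z in mm, a list of three; "rot": the turn, a rotation vector about the tool's x, y, z in degrees, a list of three. In form: [{"jaw": jaw, "offset": [dx, dy, dz], "rot": [ax, ay, az]}, ...]. A call has exactly 5 rows; each row shifts and turns the commanded pose from where the row before left it, along the tool's axes as they then stand; what a row does not reach is not made up. A row lasts 1/8 s, in which the tool goes at most 62.5 mm and 10.7 degrees, less where a joint would pass 70% of its speed; a pose out of reach is approached as far as the arm can. A call is refused whole if a number of a shift passes 62.5 or a number of a turn 10.7, either way. A call with a gripper value outside its range is refused whole. The fingers move at their own pace and stop on an object; the grip force is fixed at half the most. Time passes only in rows, so rows that do not move let the fingers close, or fill a call up. It gives the time, the measured TCP pose, the force, the opening and the grip force at its end, in the units of the state.
- ctrl.get_obs(): the state, without advancing time (a new reading comes with each control period).
- ctrl.camera(name): name is "side" or "top" or "wrist"; returns (picture, depth): 384x512x3 uint8, red, green, blue; 384x512 float32, m along the optical axis (not along the pixel's ray), 0 where there is no reading.
- ctrl.camera_params(name): a dict with "K" (3x3 intrinsics, pixels), "cam_to_world" (4x4, takes a point from camera to world coordinates); the wrist camera has in their place "mount" (4x4, takes a point from camera to tool coordinates, whose origin is the TCP and whose axes are the flange's). Camera axes: x right, y down, z forward; pixel columns grow to the right and rows downward; lengths in m; the calibration is good to about 2 mm. A picture is of the moment at which its call begins: read the wrist's pose just before it. camera_params takes no time and is no camera call.
- ctrl.hand_in(): hands the job in; it is judged then, once.
Trained networks look in the newest picture that a camera, given by its name, has taken for a name from the list of things; names that differ only in an ending like _2 or _b are one class to them, and where a whole thing is asked for, a point or a joint stands for the part that bears it (a point fixed in the world has none). Each returns a list of dicts, best first, with "score" (0 to 1); they miss things now and then, are a little off and sometimes report something else, mostly with a low value. They report only what shows in the picture. A call takes as long as a camera call. They do not tell look-alikes from the thing itself.
- ctrl.outline_of(camera, target): "region" (384x512 bool, what is visible of it) and "position" ([column, row] in pixels, amid what is visible of it).
The state is a dict: "time_s": time; "q": joint angles; "dq": joint speeds; "joint_efforts": joint torques, N m; "eef_pos": TCP position; "eef_rot": TCP orientation; "wrist_force": force on the tool from outside, world axes, zero at the start; "torque": the same for the moment, N m; "opening": opening from 0.0 (shut) to 1.0 (fully open); "grasp_force": force on a finger pad.
Only numpy, scipy, OpenCV 4.12 (cv2) and the standard library are available. Lean on these libraries where they do the work, as an engineer would, in place of code of your own. Each camera call takes 0.05 s, during which the arm holds its last target. There are 200 camera calls.

TASK

Turn the fume fan up: push its flat paddle lever away from you, one click at a time, to the fifth of its seven notches, counted from the notch nearest you (the robot). Let it rest about half a second in the fourth notch before the last click, leave it resting in the fifth, and leave the ball-ended lever of the bench power unit alone.

Things in the scene. Friction and masses are not known exactly. Their poses are not given: they have to be found in the camera images.
- fan_unit: Fume fan, fixed: grey box 160 (x) by 100 by 60 mm high, round fan drum at its far end (x 92 to 137, top at 100). Mid-box a hump (radius 46, 53 wide, top at 96) with a pair of white ticks per notch; the paddle lever sticks out of it. Origin: centre of underside. x: away from the robot, the way it clicks up; y: along the hinge, which lies at x = 0, z = 50. May swap places with the power unit.
- fan_lever (a joint): Paddle lever's angle, rad. 0: first notch (nearest the robot), leaning 0.4 rad from upright to the unit's -x; grows as it swings to +x. Seven notches 0.2 apart, 0 to 1.2; the fifth is 0.8. A click is 20 mm at the paddle. Starts in the first, second or third, rarely balanced between two. A sprung catch holds it: 4 N at the paddle pushes it out; past half-way it snaps into the next notch and stays.
- fan_paddle (a point): Centre of the fan lever's black flat paddle: 8 mm thick (along the swing), 30 wide (along the hinge), 28 high (along the lever), 100 mm from the hinge axis, on a steel stem 8 mm thick. Only its position matters; height above the bench 142 mm in the first and fifth notches, 150 upright.
- psu_knob (a point): Centre of the black ball, 22 mm across, on the shorter lever (70 mm from its hinge) of the bench power unit, a bystander with the same grey box and humped quadrant but a square block with two brass posts at its far end in place of the round fan. To be left alone.
Mind the look-alikes: they are no part of the job. What is shaped like the fan_unit but red is not meant.

How it is judged:
By the outcome, as a careful person would: the job done as asked, in the order asked, and still so for the second after the job is handed in, with the robot touching nothing.
It also fails if it takes over 45 s, if anything falls off the work surface, if the arm or the gripper's body presses on something with over 40 N, if the wrist force passes 120 N, or if a joint passes its speed limit or range.

## Working session

There is one attempt and no reset: what is moved stays moved. The work goes in short steps, Python scripts to look and compute and a tool call to move; the robot and the scene stay as the last step left them, time stands still between calls to the robot, and variables do not carry over. Pictures are saved under pics/ and viewed, at most 10 in all, crops included, and the job is handed in when it is done.

Besides the shell and the picture viewer there is one more tool, called after "Call:" by a JSON object that holds its "name" and its "arguments". apply_moves: Moves the arm, as the interface text tells. Its arguments: {"type":"object","properties":{"moves":{"type":"array"}},"required":["moves"]}

```bash
mkdir -p pics; cat > h.py <<'E'
from bench import ctrl
import numpy as np, cv2
from scipy.spatial.transform import Rotation as R
def snap(cam,fn=None):
    o=ctrl.get_obs(); im,d=ctrl.camera(cam); p=ctrl.camera_params(cam)
    if fn: cv2.imwrite('pics/'+fn,im[:,:,::-1])
    if cam=='wrist':
        T=np.eye(4); w=o['eef_rot']; T[:3,:3]=R.from_quat([w[1],w[2],w[3],w[0]]).as_matrix(); T[:3,3]=o['eef_pos']
        T=T@np.array(p['mount'])
    else: T=np.array(p['cam_to_world'])
    K=np.array(p['K']); v,u=np.mgrid[:384,:512]
    P=np.stack([(u-K[0,2])/K[0,0]*d,(v-K[1,2])/K[1,1]*d,d],-1)@T[:3,:3].T+T[:3,3]
    P[d<=0]=np.nan
    return im,d,P
E
python3 - <<'E'
from h import *
ims=[]
for c in('top','side'):
    im,d,P=snap(c); ims.append(im)
    for t in('fan_unit','fan_paddle','psu_knob','fan_lever'):
        for r in ctrl.outline_of(c,t)[:3]:
            q=P[r['region']]; print(c,t,round(r['score'],2),np.round(r['position']),r['region'].sum(),np.round(np.nanmedian(q,0),3),np.round(np.nanmax(q[:,2]),3))
cv2.imwrite('pics/a.png',cv2.resize(np.vstack(ims)[:,:,::-1],None,fx=.78,fy=.78))
o=ctrl.get_obs();print(o['time_s'],o['eef_pos'],o['eef_rot'],o['opening'])
E
```

```text
top fan_unit 0.73 [150. 245.] 6495 [0.339 0.202 0.062] 0.322
top fan_unit 0.6 [163. 106.] 6179 [0.605 0.196 0.062] 0.165
top fan_paddle 0.55 [143. 284.] 236 [0.277 0.196 0.147] 0.158
top fan_paddle 0.53 [375. 115.] 145 [ 0.589 -0.203  0.104] 0.112
top psu_knob 0.57 [372. 115.] 112 [ 0.59  -0.204  0.106] 0.112
top fan_lever 0.8 [147. 278.] 242 [0.277 0.196 0.147] 0.158
top fan_lever 0.63 [158. 116.] 118 [0.565 0.184 0.16 ] 0.165
top fan_lever 0.63 [163. 105.] 6144 [0.604 0.196 0.062] 0.165
side fan_unit 0.82 [223. 329.] 13590 [0.323 0.229 0.061] 0.158
side fan_unit 0.75 [ 99. 248.] 9353 [0.58  0.218 0.06 ] 0.163
side fan_paddle 0.85 [111. 205.] 371 [0.564 0.189 0.145] 0.163
side fan_paddle 0.8 [267. 302.] 444 [0.275 0.201 0.144] 0.158
side fan_lever 0.89 [270. 299.] 376 [0.274 0.202 0.146] 0.158
0.5 [ 0.21102746 -0.53486417  0.23125166] [-3.51801643e-05  9.82403576e-01  1.86770482e-01  4.17171833e-06] 1.0010795397506735
```

View pics/a.png

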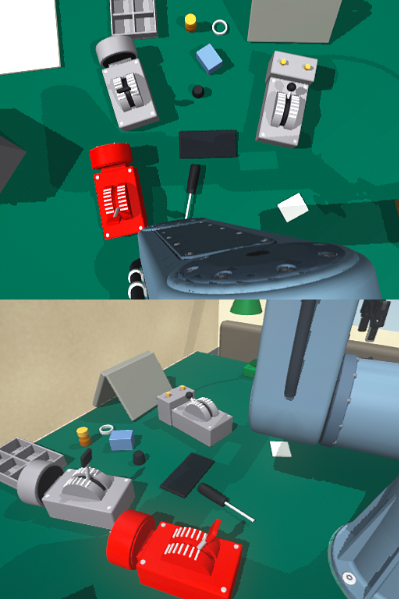

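The grey fan is at top image (163,106), next to the power unit at (372,115). The red look-alike sits nearer at (150,245). Next I fit the grey fan's pose and lever angle.

```bash
cat > fit.py <<'E'
from h import *
from scipy.optimize import minimize
def getpose():
    im,d,P=snap('top')
    r=[r for r in ctrl.outline_of('top','fan_unit') if abs(np.nanmedian(P[r['region']],0)[0]-.6)<.06][0]
    q=P[r['region']]; q=q[~np.isnan(q).any(1)]
    b=q[(q[:,2]>.054)&(q[:,2]<.068)][:,:2]
    dr=q[(q[:,2]>.085)&(q[:,2]<.108)]
    rect=cv2.minAreaRect((b*1000).astype(np.float32)); print('rect',rect)
    (cx,cy),(w,h),a=rect
    for k in (0,90,180,270):
        t=np.deg2rad(a+k); t=(t+np.pi)%(2*np.pi)-np.pi
        if abs(t)<np.pi/4: break
    return im,P,r,np.array([cx,cy])/1000,t,q
E
python3 - <<'E'
from fit import *
im,P,r,c,t,q=getpose()
ux=np.array([np.cos(t),np.sin(t)]);uy=np.array([-ux[1],ux[0]])
def loc(X): return np.c_[(X[:,:2]-c)@ux,(X[:,:2]-c)@uy,X[:,2]]
L=loc(q); print('yaw deg',np.rad2deg(t),c)
b=L[(L[:,2]>.054)&(L[:,2]<.068)]
print('box x',np.percentile(b[:,0],[.5,2,98,99.5]),'y',np.percentile(b[:,1],[.5,2,98,99.5]))
dr=L[(L[:,2]>.092)&(L[:,2]<.104)&(L[:,0]>.07)]; print('drum',len(dr),dr.min(0),dr.max(0),np.median(dr,0))
h=L[L[:,2]>.112]; print('paddle top',len(h),h.min(0),h.max(0),np.median(h,0))
im2,d2,P2=snap('side')
L2=loc(P2.reshape(-1,3)); m=(abs(L2[:,0])<.1)&(abs(L2[:,1])<.05)&(L2[:,2]>.11)&(L2[:,2]<.18)
h=L2[m];print('paddle side',len(h),h.min(0),h.max(0),np.median(h,0))
th=np.arctan2(h[:,0],h[:,2]-.05); print('ang',np.percentile(th,[5,25,50,75,95]))
m=(abs(L2[:,0])<.3)&(abs(L2[:,1])<.07)&(L2[:,2]>.04)&(L2[:,2]<.18)
cr=np.vstack([cv2.resize(im[40:180,80:250],(680,560))])
cv2.imwrite('pics/b.png',cr[:,:,::-1])
cv2.imwrite('pics/c.png',cv2.resize(im2[180:310,20:190],(680,520))[:,:,::-1])
E
```

```text
rect ((610.575927734375, 200.83187866210938), (215.8059844970703, 100.17520141601562), 19.665246963500977)
yaw deg 19.66524696350098 [0.61057593 0.20083188]
box x [-0.10689403 -0.10556672  0.06513294  0.09304131] y [-0.04950895 -0.04869427  0.04762767  0.04901159]
drum 532 [ 0.0700012  -0.03003907  0.092014  ] [0.10950417 0.02883451 0.10336985] [ 0.08859824 -0.00163897  0.0974789 ]
paddle top 116 [-0.05326754 -0.01471704  0.11219145] [-0.04250825  0.01510482  0.16499874] [-0.04967746 -0.0004293   0.16022008]
paddle side 305 [-0.05439284 -0.0142001   0.1103181 ] [-0.03670894  0.01638991  0.16294261] [-0.04916757  0.00343629  0.14876271]
ang [-0.5640001  -0.49989776 -0.46975498 -0.44067626 -0.40388075]
```

View pics/b.png

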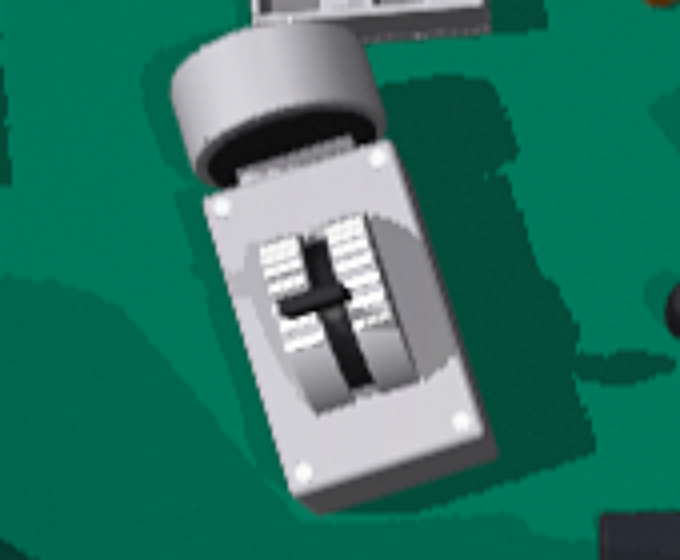

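View pics/c.png

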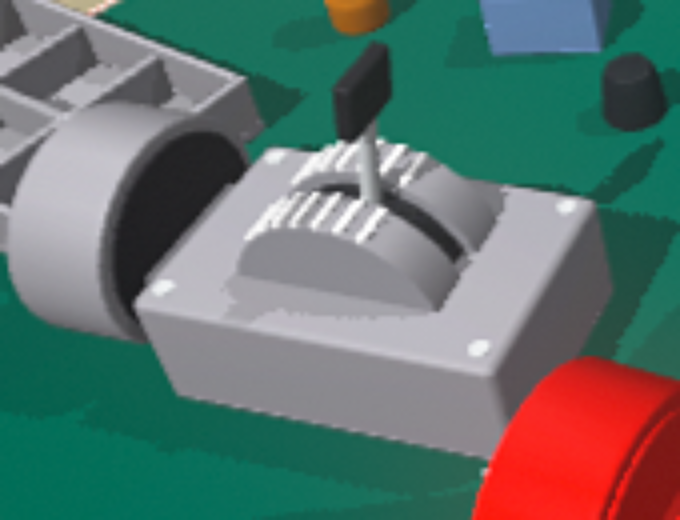

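The grey fan's yaw is 19.7° and its origin is about (0.586, 0.192). The near box edge at local -0.1065 shows that the drum biased the rectangle. The lever is at about -0.2 rad from upright, so it is in the second notch, and both crops agree. I'll move behind the paddle with the fingers shut.

Call:
{"name": "apply_moves", "arguments": {"moves": [{"jaw":0,"offset":[37,-36,0],"rot":[0,0,0]},{"jaw":0,"offset":[37,-36,0],"rot":[0,0,0]},{"jaw":0,"offset":[37,-36,0],"rot":[0,0,0]},{"jaw":0,"offset":[37,-36,0],"rot":[0,0,0]},{"jaw":0,"offset":[37,-36,0],"rot":[0,0,0]}]}}

```text
time_s: 1.27
eef_pos: [0.3176, -0.2981, 0.2315]
eef_rot: [0.0, 0.982, 0.187, 0.0]
wrist_force: [-0.1, 0.1, 0.5]
opening: -0.001
grasp_force: 0.0
```

Call:
{"name": "apply_moves", "arguments": {"moves": [{"jaw":0,"offset":[37,-36,0],"rot":[0,0,0]},{"jaw":0,"offset":[37,-36,0],"rot":[0,0,0]},{"jaw":0,"offset":[37,-36,0],"rot":[0,0,0]},{"jaw":0,"offset":[37,-36,0],"rot":[0,0,0]},{"jaw":0,"offset":[37,-36,0],"rot":[0,0,0]}]}}

```text
time_s: 1.9
eef_pos: [0.4237, -0.0627, 0.2317]
eef_rot: [0.0, 0.982, 0.187, 0.001]
wrist_force: [0.5, -0.2, 0.2]
opening: 0.0
grasp_force: 0.0
```

Call:
{"name": "apply_moves", "arguments": {"moves": [{"jaw":0,"offset":[37,-36,0],"rot":[0,0,0]},{"jaw":0,"offset":[37,-36,0],"rot":[0,0,0]},{"jaw":0,"offset":[35,-36,0],"rot":[0,0,0]},{"jaw":0,"offset":[15,-36,0],"rot":[0,0,1.9]},{"jaw":0,"offset":[0,0,0],"rot":[0,0,0]}]}}

```text
time_s: 2.52
eef_pos: [0.4854, 0.1175, 0.2312]
eef_rot: [-0.0, 0.985, 0.172, -0.0]
wrist_force: [-0.1, -0.0, 1.0]
opening: -0.002
grasp_force: 0.0
```

```bash
cat > lev.py <<'E'
from h import *
import sys
t=np.deg2rad(19.67);ux=np.array([np.cos(t),np.sin(t)]);uy=np.array([-ux[1],ux[0]]);c=np.array([.6106,.2008])-.0265*ux
def loc(X): return np.c_[(X[:,:2]-c)@ux,(X[:,:2]-c)@uy,X[:,2]]
o=ctrl.get_obs(); print(round(o['time_s'],2),'tcp loc',np.round(loc(np.array([o['eef_pos']])),4),'F',np.round(o['wrist_force'],1))
for cam in ('side','wrist'):
    im,d,P=snap(cam,(cam+sys.argv[1]+'.png') if len(sys.argv)>1 else None)
    L=loc(P.reshape(-1,3)); col=im.reshape(-1,3).max(1)
    m=(abs(L[:,0])<.07)&(abs(L[:,1])<.03)&(L[:,2]>.12)&(L[:,2]<.17)&(col<90)
    h=L[m]
    if len(h)<20: print(cam,'few',len(h)); continue
    th=np.arctan2(h[:,0],h[:,2]-.05); print(cam,len(h),np.round(np.median(h,0),4),'lever ang',np.round(np.percentile(th,[10,50,90])+.4,3), 'y',np.round(np.percentile(h[:,1],[2,98]),4))
E
python3 lev.py 1
```

```text
2.52 tcp loc [[-0.1195 -0.0363  0.2312]] F [-0.1 -0.   1. ]
side 246 [-0.0237  0.0047  0.1521] lever ang [0.152 0.165 0.208] y [-0.0126  0.0156]
wrist 719 [-0.0218 -0.0023  0.1619] lever ang [0.177 0.209 0.237] y [-0.0156  0.0128]
```

View pics/wrist1.png

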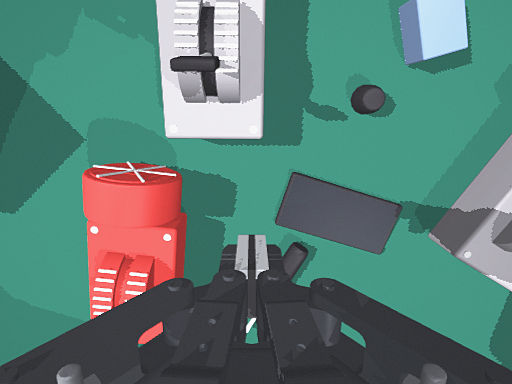

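The wrist image shows the paddle edge-on at (194,64) in the second notch, with the shut fingers at (252,250). I'll go behind the paddle and down.

Call:
{"name": "apply_moves", "arguments": {"moves": [{"jaw":0,"offset":[32,-18,0],"rot":[0,0,0]},{"jaw":0,"offset":[32,-18,0],"rot":[0,0,0]},{"jaw":0,"offset":[0,0,35],"rot":[0,0,0]},{"jaw":0,"offset":[0,0,35],"rot":[0,0,0]},{"jaw":0,"offset":[0,0,31],"rot":[0,0,0]}]}}

```text
time_s: 3.25
eef_pos: [0.5338, 0.169, 0.1291]
eef_rot: [0.0, 0.985, 0.17, -0.0]
wrist_force: [0.1, -0.0, -0.2]
opening: -0.002
grasp_force: 0.0
```

```bash
python3 lev.py 2
```

```text
3.25 tcp loc [[-0.0565 -0.0041  0.1291]] F [ 0.1 -0.  -0.2]
side 332 [-0.0516  0.0086  0.1495] lever ang [-0.182 -0.071  0.193] y [-0.0094  0.0156]
wrist 5140 [-0.0214 -0.0033  0.1593] lever ang [-0.096  0.212  0.239] y [-0.0176  0.0131]
```

View pics/side2.png

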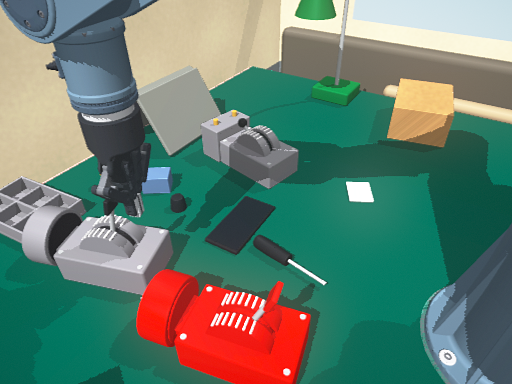

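Call:
{"name": "apply_moves", "arguments": {"moves": [{"jaw":0,"offset":[12,-4,0],"rot":[0,0,0]},{"jaw":0,"offset":[8,0,0],"rot":[0,0,0]},{"jaw":0,"offset":[5,0,0],"rot":[0,0,0]},{"jaw":0,"offset":[4,0,0],"rot":[0,0,0]},{"jaw":0,"offset":[3,0,0],"rot":[0,0,0]}]}}

```text
time_s: 3.98
eef_pos: [0.563, 0.1854, 0.1305]
eef_rot: [-0.0, 0.985, 0.171, 0.0]
wrist_force: [-0.2, -0.4, -0.4]
opening: -0.002
grasp_force: 0.0
```

```bash
cat >> lev.py <<'E'
    if cam=='wrist':
        # paddle front/top edge only: ahead of the fingers
        x0=loc(np.array([o['eef_pos']]))[0,0]
        q=L[(L[:,0]>x0+.004)&(abs(L[:,0])<.08)&(abs(L[:,1])<.017)&(L[:,2]>.135)&(L[:,2]<.17)&(col<90)]
        if len(q): print('ahead',len(q),np.round(np.percentile(q[:,0],[5,50,95]),4),'z',np.round(np.percentile(q[:,2],[5,50,95]),4))
E
python3 lev.py 3
```

```text
3.98 tcp loc [[-0.0235  0.0015  0.1305]] F [-0.2 -0.4 -0.4]
side 301 [-0.0221  0.0132  0.1501] lever ang [0.092 0.179 0.38 ] y [-0.0099  0.0158]
wrist 3886 [9.000e-04 1.000e-04 1.612e-01] lever ang [0.234 0.408 0.438] y [-0.0142  0.0132]
ahead 3639 [-0.0162  0.0016  0.004 ] z [0.1414 0.16   0.1658]
```

View pics/wrist3.png

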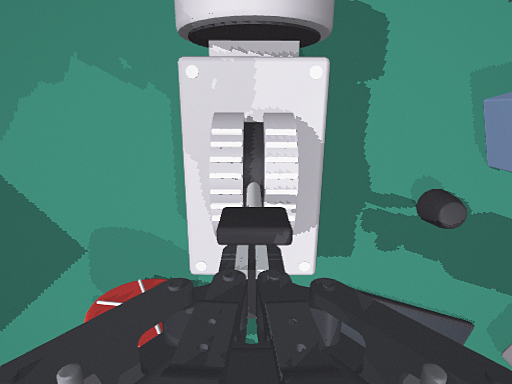

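The lever clicked into the third notch: the paddle is upright at (254,226), the angle reads 0.41, and there is no contact force. Next click.

Call:
{"name": "apply_moves", "arguments": {"moves": [{"jaw":0,"offset":[8,1,0],"rot":[0,0,0]},{"jaw":0,"offset":[4,0,0],"rot":[0,0,0]},{"jaw":0,"offset":[4,0,0],"rot":[0,0,0]},{"jaw":0,"offset":[3,0,0],"rot":[0,0,0]},{"jaw":0,"offset":[0,0,0],"rot":[0,0,0]}]}}

```text
time_s: 4.7
eef_pos: [0.5812, 0.1907, 0.1303]
eef_rot: [0.0, 0.985, 0.17, 0.0]
wrist_force: [-0.0, -0.0, -1.4]
opening: 0.001
grasp_force: 0.0
```

```bash
python3 lev.py 4
```

```text
4.7 tcp loc [[-0.0046  0.0004  0.1303]] F [-0.  -0.  -1.4]
side 342 [-0.0023  0.012   0.15  ] lever ang [0.275 0.375 0.582] y [-0.0127  0.0153]
wrist 3040 [ 0.0205 -0.0005  0.1612] lever ang [0.419 0.58  0.635] y [-0.0141  0.0126]
ahead 2789 [0.0023 0.0212 0.0257] z [0.1408 0.1607 0.1674]
```

The lever is in the fourth notch (0.58 to 0.6) and not touched. One short pause, then the last click.

Call:
{"name": "apply_moves", "arguments": {"moves": [{"jaw":0,"offset":[0,0,0],"rot":[0,0,0]},{"jaw":0,"offset":[6,0,0],"rot":[0,0,0]},{"jaw":0,"offset":[5,0,0],"rot":[0,0,0]},{"jaw":0,"offset":[4,0,0],"rot":[0,0,0]},{"jaw":0,"offset":[3,0,0],"rot":[0,0,0]}]}}

```text
time_s: 5.42
eef_pos: [0.5985, 0.1969, 0.1305]
eef_rot: [-0.0, 0.985, 0.17, 0.001]
wrist_force: [-0.1, 0.2, -0.1]
opening: -0.004
grasp_force: 0.0
```

```bash
python3 lev.py 5
```

```text
5.42 tcp loc [[0.0138 0.0004 0.1305]] F [-0.1  0.2 -0.1]
side 382 [0.0184 0.0113 0.148 ] lever ang [0.458 0.584 0.777] y [-0.0124  0.0151]
wrist 2610 [ 0.0354 -0.0006  0.1555] lever ang [0.558 0.757 0.815] y [-0.0142  0.0125]
ahead 2365 [0.0211 0.0407 0.0467] z [0.1422 0.1552 0.168 ]
```

The lever is in the fifth notch with no contact force. I'll back off and lift clear.

Call:
{"name": "apply_moves", "arguments": {"moves": [{"jaw":0,"offset":[-25,0,0],"rot":[0,0,0]},{"jaw":0,"offset":[-30,0,0],"rot":[0,0,0]},{"jaw":0,"offset":[-20,0,-30],"rot":[0,0,0]},{"jaw":0,"offset":[0,0,-40],"rot":[0,0,0]},{"jaw":0,"offset":[0,0,0],"rot":[0,0,0]}]}}

```text
time_s: 6.15
eef_pos: [0.5296, 0.1718, 0.2046]
eef_rot: [0.0, 0.985, 0.17, 0.004]
wrist_force: [0.2, 0.3, -0.4]
opening: -0.001
grasp_force: 0.0
```

```bash
python3 lev.py 6
```

```text
6.15 tcp loc [[-5.950e-02 -1.000e-04  2.046e-01]] F [ 0.2  0.3 -0.4]
side 329 [0.0358 0.0031 0.1445] lever ang [0.749 0.761 0.784] y [-0.014   0.0153]
wrist 1653 [ 0.0386 -0.0007  0.1523] lever ang [0.753 0.762 0.805] y [-0.0145  0.013 ]
ahead 1604 [0.0322 0.0387 0.0459] z [0.137  0.1528 0.1568]
```

View pics/side6.png

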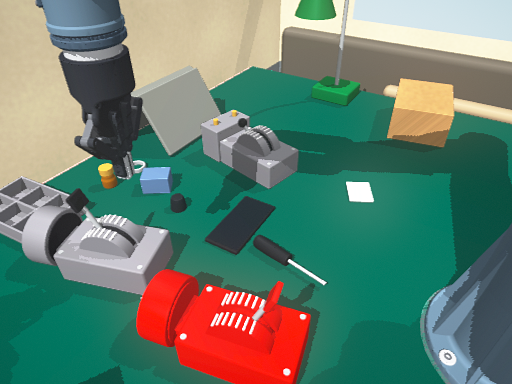

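The paddle at (78,198) leans toward the drum at about 0.8 rad, the fifth notch. The gripper is clear and the power unit is untouched.

```bash
python3 -c "
from bench import ctrl
print(ctrl.hand_in())"
```

```text
the job is handed in; nothing more can be done
None
```

The fan lever was clicked from the second notch to the fifth, one notch at a time, with a rest of roughly 0.7 s in the fourth; it was still in the fifth with the arm clear, the power unit was not touched, and the job is handed in (no verdict was returned).

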